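Check the brake lever of a cart handlebar clamped in the vise

TASK

A cart handlebar is clamped in the bench vise: check its long brake lever. With the outside of the fingers, press the lever gently in towards the rubber grip until it comes up against its stop, short of the bar, and hold it there for a second; then let it come back out slowly under the fingers, without letting it snap back, and move clear. Do not pinch the lever, push on the grip, work the short lever at the other end, or disturb the things lying on the bench.

Things in the scene. Friction and masses are not known exactly. Their poses are not given: they have to be found in the camera images.
- brake_lever (a joint): the long aluminium brake lever, turning level (about a vertical pin): 0 = fully out (at rest), grows to 0.40 rad = pressed in against its built-in firm stop, where the blade is about 20 mm clear of the rubber grip. A spring returns it: pressed at the middle of its outer face it takes about 3 N to start and 8 N at the stop; let go when pressed, it snaps back
- brake_pivot (a point): pivot pin of the long lever, at mid-height of the blade (165 mm above the bench), turning with the lever: z up, y along the blade from pivot to ball end, -x out of the blade's outer face (away from the bar), +x towards the bar. The lever is a bar 10 mm thick (x), 16 mm high (z), 145 mm long, ending in a ball 20 mm across. Pressing turns it clockwise seen from above (about -z). The outer side faces the robot, give or take 40 degrees
- brake_face (a point): point on the outer face of the long lever where the fingers press: 95 mm from the pivot along the blade, mid-height; same axes as brake_pivot. Fingertips 10 to 30 mm below it are clear of everything beneath
- vise: green bench vise bolted to the bench, with the handlebar clamped level in its jaws; origin under the vise on the bench, below the bar's middle; y along the bar towards the long-lever end, x away from the robot. Jaws 125 mm wide, jaw tops 171 mm high. The bar is a steel tube 22 mm across and 560 mm long with its axis at x = 0, 165 mm high; the lever clamps stand at y = +105 mm (long lever, pivot at x = -37) and y = -105 mm (short lever) and rise to 185 mm
- grip: black rubber grip on the long-lever end of the bar, 30 mm across (38 at its end flanges), 125 mm long along y; origin at its centre, 165 mm high. Not to be pushed on
- clutch_lever (a joint): the short lever (85 mm) at the other end of the bar; same make, 0 = out, 0.40 = in. Leave it out
- clutch_tip (a point): ball end of the short lever, 165 mm high
- mallet: loose mallet lying on the bench beneath the short-lever end: wooden handle 26 mm thick, head 60 mm across at +x, 300 mm long along x; origin on the bench under it. Leave alone
- tin: loose plain tin, 66 mm across, 85 mm high, standing on the bench beyond the bar; origin under its centre. Leave alone
- wrench: loose steel wrench about 200 mm long, lying on the bench in front of the vise; origin under its middle, long axis x. Leave alone

How it is judged:
By the outcome, as a careful person would: the job done as asked, in the order asked, and still so for the second after the job is handed in, with the robot touching nothing.
It also fails if it takes over 48 s, if anything falls off the work surface, if the arm or the gripper's body presses on something with over 40 N, if the wrist force passes 120 N, or if a joint passes its speed limit or range.

ROBOT

A 6-joint arm with a two-finger parallel gripper is mounted at the origin on the work surface. World frame = base frame: x ahead of the robot, y to its left, z up, the work surface at z = 0. Lengths are in m, angles in rad, forces in N, time in s.
With the tool pointing down it reaches from about 0.35 to 0.775 m from the base axis. Payload 5.5 kg.
Tool frame: the origin (TCP) lies at the very end of the fingers, on their centre line; the grasp point (between the pads) lies hold_point_z behind it (hold_point_z is the distance from the TCP to the grasp point, in m); x points along the fingers, y is the direction in which the jaws open and shut, and the axes are right-handed (so a half turn about x gives the same grasp; the last joint's range is limited). The gripper opens to 85 mm and grips with 20 to 120 N. Pads are 22 mm wide; open, the fingers measure 114 mm over their backs; the gripper's body (76 mm by 85 mm) begins 54 mm behind the grasp point. The pads swing forward as they close: fully open they stand 13 mm farther back than shut.
Start: joints at [-1.315, 0.313, 0.046, 1.304, 0, 1.431], TCP at [0.222, -0.531, 0.231] pointing down, gripper open.
Joint ranges: [-2.76, 2.76], [-0.86, 1.69], [-1.03, 1.26], [-2.2, 2.34], [-1.47, 1.5], [-3.14, 3.14]. Speed limits (rad/s): [2.57, 2.57, 3.14, 3.14, 3.14, 3.14].

INTERFACE

Orientations are given as a unit quaternion [w, x, y, z].
In Python, from workcell import * gives the robot as it stands. The module is installed in compiled form; this text tells all that it offers.
- The arm moves only by the tool step_arm, never from a script. Its argument "targets" is a list of rows, each a list of 3 entries, a list of its own where there are three numbers: the turn, a rotation vector about the tool's x, y, z in degrees, then the shift along the tool's x, y, z in cm, then the finger opening in cm, from 0 to 8.54. A call has exactly 10 rows; each row shifts and turns the commanded pose from where the row before left it, along the tool's axes as they then stand; what a row does not reach is not made up. A row lasts 1/10 s, in which the tool goes at most 50 mm and 8.59 degrees, less where a joint would pass 70% of its speed; a pose out of reach is approached as far as the arm can. A call with a gripper value outside its range is refused whole. The fingers move at their own pace and stop on an object; "force" is the grip in N (left out, the last holds). Time passes only in rows, so rows that do not move let the fingers close, or fill a call up. It gives the time, the measured TCP pose, the force and the opening at its end, in the units of the state.
- get_state(): the state, without advancing time (a new reading comes with each control period).
- read_camera(name): name is "scene" or "top" or "wrist"; returns the picture (400x640x3 uint8, red, green, blue); there is no depth.
- camera_model(name): a dict with "fx", "fy", "cx", "cy" (pixels), "dist_coeffs" ([k1, k2, p1, p2, k3] as OpenCV has them; the pictures are not rectified), "xyz" and "rotation" of the camera in the world; the wrist camera has in their place "T_tool_cam" (4x4, takes a point from camera to tool coordinates, whose origin is the TCP and whose axes are the tool frame's). Camera axes: x right, y down, z forward; pixel columns grow to the right and rows downward; lengths in m; the calibration is good to about 2 mm. A picture is of the moment at which its call begins: read the wrist's pose just before it. camera_model takes no time and is no camera call.
- hand_in(): hands the job in, once; it reports no verdict.
Trained networks look in the newest picture that a camera, given by its name, has taken for a name from the list of things; names that differ only in an ending like _2 or _b are one class to them, and where a whole thing is asked for, a point or a joint stands for the part that bears it (a point fixed in the world has none). Each returns a list of dicts, best first, with "p" (0 to 1); they miss things now and then, are a little off and sometimes report something else, mostly with a low value. They report only what shows in the picture. A call takes as long as a camera call.
- find_in(camera, label): "extent" ([left, top, width, height] in pixels, round what is visible of it).
- silhouettes(camera, label): "mask" (400x640 bool, what is visible of it) and "extent" ([left, top, width, height] in pixels, round what is visible of it).
The state is a dict: "clock": time; "joint_pos": joint angles; "qvel": joint speeds; "tau": joint torques, N m; "tcp_pos": TCP position; "orientation": TCP orientation; "wrist_force": force on the tool from outside, world axes, zero at the start; "ft_torque": the same for the moment, N m; "finger_gap": finger opening in m.
Only numpy, scipy, OpenCV 4.12 (cv2) and the standard library are available. Lean on these libraries where they do the work, as an engineer would, in place of code of your own. Each camera call takes 0.05 s, during which the arm holds its last target.

## Working session

There is one attempt and no reset: what is moved stays moved. The work goes in short steps, Python scripts to look and compute and a tool call to move; the robot and the scene stay as the last step left them, time stands still between calls to the robot, and variables do not carry over. Pictures are saved under pics/ and viewed, and the job is handed in when it is done.

Besides the shell and the picture viewer there is one more tool, called after ">>>" as a command line: name --argument value ..., lists and objects as JSON in quotes. step_arm: Moves the arm, as the interface text tells. Its arguments: {"type":"object","properties":{"targets":{"type":"array","items":{"type":"array"}},"force":{"type":"number"}},"required":["targets"]}

```bash
mkdir -p pics; python3 - <<'E'
from workcell import *
import cv2
s=get_state()
print({k:s[k] for k in s})
for n in ["scene","top"]:
    im=read_camera(n); cv2.imwrite(f"pics/{n}0.png",im[:,:,::-1])
    print(n,camera_model(n))
    for l in ["brake_lever","brake_face","brake_pivot","grip","vise","clutch_lever","clutch_tip","mallet","tin","wrench"]:
        try:
            r=find_in(n,l); print(l,[(round(d["p"],2),[round(float(v)) for v in d["extent"]]) for d in r[:2]])
        except Exception as e: print(l,e)
E
```

```text
{'clock': 0.0, 'joint_pos': array([-1.31456495e+00,  3.14000286e-01,  4.49726592e-02,  1.30361793e+00,
       -3.49436382e-06,  1.43120238e+00]), 'qvel': array([ 0.00021716, -0.0005834 ,  0.00141824, -0.00055193, -0.00014983,
       -0.00196264]), 'tau': array([-1.35229609e-03, -4.80623925e+01,  2.98533386e+01,  1.92734582e-02,
       -2.63910442e-04,  8.74941719e-06]), 'tcp_pos': array([ 0.22156238, -0.53003299,  0.23040637]), 'orientation': array([-0.1383809 , -0.69326381, -0.13968614,  0.69334249]), 'wrist_force': array([ 0.5724445 , -0.22771105,  0.6892542 ]), 'ft_torque': array([-0.03594707,  0.00627469, -0.00387697]), 'finger_gap': 0.08518530391827371}
scene {'fx': 379.9749319940573, 'fy': 379.9749319940573, 'cx': 311.96822805733757, 'cy': 205.93363120021027, 'dist_coeffs': array([-0.06494272,  0.        ,  0.        ,  0.        ,  0.        ]), 'xyz': array([1.10166286, 0.39312582, 0.68533969]), 'rotation': array([-0.1711727 ,  0.36463606,  0.82398882, -0.39847569])}
brake_lever [(0.81, [286, 206, 63, 32])]
brake_face [(0.94, [290, 207, 60, 31])]
brake_pivot [(0.69, [285, 207
[... 329 characters left out ...]
'cx': 315.6692849027091, 'cy': 199.63681902491933, 'dist_coeffs': array([-0.06517371,  0.        ,  0.        ,  0.        ,  0.        ]), 'xyz': array([ 0.48506363, -0.05059708,  1.02042794]), 'rotation': array([-0.02984049,  0.70609492, -0.7055772 ,  0.05196456])}
brake_lever [(0.55, [236, 162, 79, 11])]
brake_face [(0.69, [239, 162, 82, 11]), (0.66, [234, 66, 278, 183])]
brake_pivot [(0.82, [237, 164, 81, 7])]
grip [(0.95, [241, 102, 64, 46])]
vise [(0.74, [238, 69, 271, 182]), (0.66, [238, 162, 80, 13])]
clutch_lever [(0.89, [414, 214, 40, 40])]
clutch_tip [(0.58, [413, 212, 39, 39])]
mallet [(0.87, [404, 176, 86, 129])]
tin [(0.56, [291, 98, 31, 37])]
wrench [(0.7, [282, 228, 81, 19])]
```

```bash
python3 - <<'E'
import cv2
a=cv2.imread("pics/top0.png"); cv2.imwrite("pics/top0b.png",cv2.resize(a[50:320,210:530],None,fx=2.4,fy=2.2,interpolation=2)); 
E
```

```text
(no output)
```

View pics/top0.png

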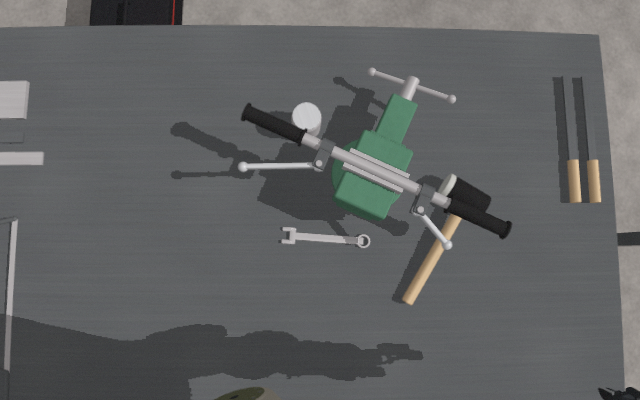

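View pics/scene0.png

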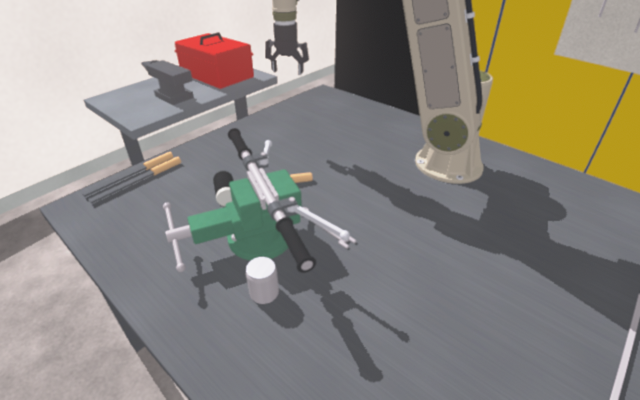

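View pics/top0b.png

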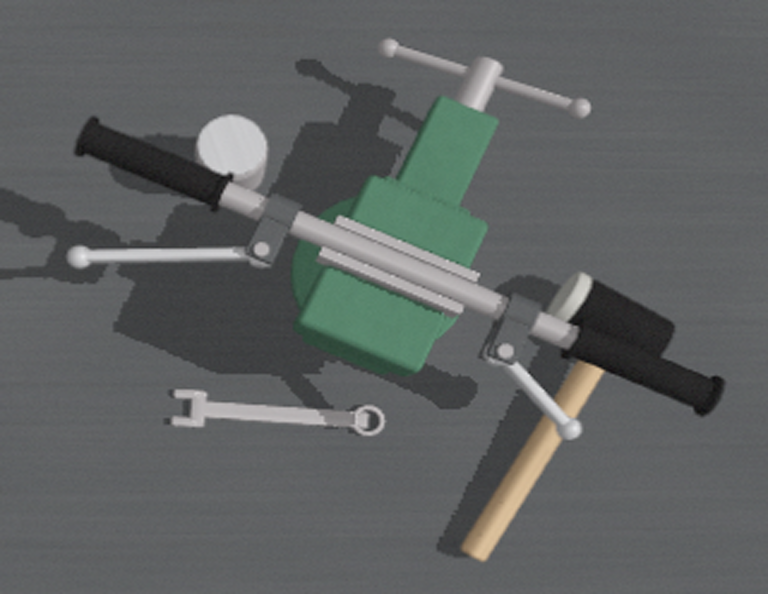

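The top view shows the long lever's ball at about (243,167) and its pivot at about (319,163). The bar ends are near (247,112) and (505,229), and the wrench lies well below the lever. Next I'll compute world positions.

```bash
cat > h.py <<'E'
import numpy as np, cv2
from workcell import *
from scipy.spatial.transform import Rotation as R
def q2R(q): return R.from_quat([q[1],q[2],q[3],q[0]])
def ray(c,uv):
    m=camera_model(c);K=np.array([[m['fx'],0,m['cx']],[0,m['fy'],m['cy']],[0,0,1]])
    p=cv2.undistortPoints(np.array([[uv]],float),K,m['dist_coeffs'])[0,0]
    return np.array(m['xyz']),q2R(m['rotation']).apply([p[0],p[1],1])
def at(c,uv,z):
    o,d=ray(c,uv); return o+d*(z-o[2])/d[2]
def proj(c,P):
    m=camera_model(c);K=np.array([[m['fx'],0,m['cx']],[0,m['fy'],m['cy']],[0,0,1]])
    r=q2R(m['rotation']).inv(); 
    return cv2.projectPoints(np.atleast_2d(P).astype(float),r.as_rotvec(),-r.apply(m['xyz']),K,m['dist_coeffs'])[0][:,0]
E
python3 - <<'E'
from h import *
b=at('top',(242.9,166.8),.165); pv=at('top',(318.75,163.2),.178)
g1=at('top',(247.5,112.3),.165); g2=at('top',(505,229),.165)
print('ball',b,'pivot',pv,np.linalg.norm((b-pv)[:2]))
u=(g1-g2)[:2];L=np.linalg.norm(u);u/=L;print('bar',g1,g2,L,u)
mid=(g1+g2)[:2]/2; n=np.array([u[1],-u[0]])  # vise x
for nm,p in (('ball',b),('piv',pv)):
    d=p[:2]-mid; print(nm,'vise xy',d@n,d@u)
pp=mid+(-.037)*n+.105*u; print('pivot by vise',pp)
# lever range
l=(b[:2]-pp);print(np.linalg.norm(l),np.degrees(np.arctan2(l[1],l[0])),np.degrees(np.arctan2(u[1],u[0])))
print(proj('scene',[b,np.r_[pp,.165]]))
s=get_state();print(s['tcp_pos']);print(q2R(s['orientation']).as_matrix().round(3))
print([at('top',p,0.0) for p in((282,236),(370,241))])
print([k for k in globals() if 'hold' in k], globals().get('hold_point_z'))
a=cv2.imread("pics/scene0.png"); cv2.imwrite("pics/scene0b.png",cv2.resize(a[110:320,150:400],None,fx=3,fy=2.8,interpolation=2)); 
E
```

```text
ball [0.64769063 0.0622513  0.165     ] pivot [ 0.65276185 -0.08299257  0.178     ] 0.14533237072269514
bar [0.75586606 0.0554774  0.165     ] [ 0.52804913 -0.44565215  0.165     ] 0.5504828676028828 [0.41384927 0.91034542]
ball vise xy -0.10128038276615844 0.236639691214024
piv vise xy -0.03655475171695594 0.1065163241150997
pivot by vise [ 0.65172899 -0.08418868]
0.14649565151050536 91.57963992026572 65.55312940241727
[[345.46836121 234.86887414]
 [292.16326666 205.41099507]]
[ 0.22167128 -0.53060732  0.23132352]
[[ 0.     0.386 -0.923]
 [-0.    -0.923 -0.386]
 [-1.     0.     0.   ]]
[array([ 0.52108422, -0.00665968,  0.        ]), array([ 0.50973147, -0.20571527,  0.        ])]
['hold_point_z'] 0.0187
```

View pics/scene0b.png

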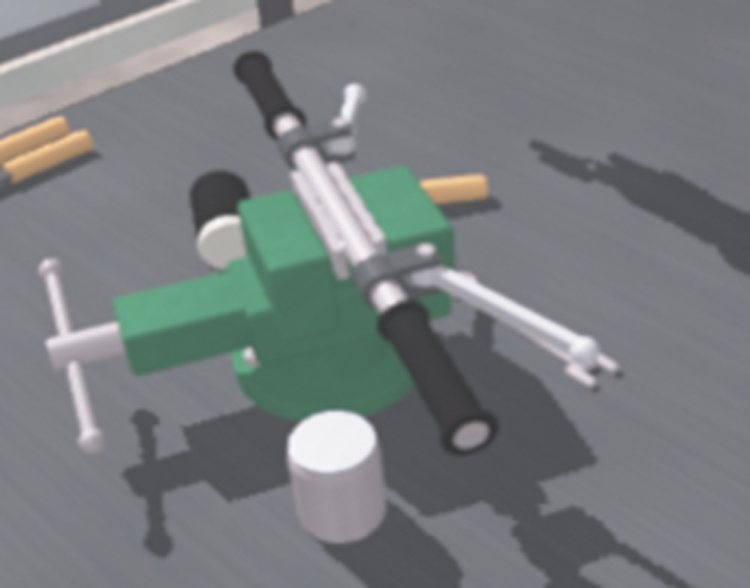

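>>> step_arm --targets '[[[0,0,0],[0,-3.3,-3.3],0],[[0,0,0],[0,-3.3,-3.3],0],[[0,0,0],[0,-3.3,-3.3],0],[[0,0,0],[0,-3.3,-3.3],0],[[0,0,0],[0,-3.3,-3.3],0],[[0,0,0],[0,-3.3,-3.3],0],[[0,0,0],[0,-3.3,-3.3],0],[[0,0,0],[0,-3.3,-3.3],0],[[0,0,0],[0,-3.3,-3.3],0],[[0,0,0],[0,-3.3,-3.3],0]]' --force 40

```text
clock: 2.1
tcp_pos: [0.3994, -0.0971, 0.2317]
orientation: [0.139, 0.694, 0.139, -0.693]
wrist_force: [-0.0, -0.1, 0.5]
finger_gap: 0.0001
```

>>> step_arm --targets '[[[-8,0,0],[0,0,0],0],[[-8,0,0],[0,0,0],0],[[-8,0,0],[0,0,0],0],[[-8,0,0],[0,0,0],0],[[-8,0,0],[0,0,0],0],[[-8,0,0],[0,0,0],0],[[-8,0,0],[0,0,0],0],[[-8,0,0],[0,0,0],0],[[-8,0,0],[0,0,0],0],[[-8,0,0],[0,0,0],0]]'

```text
clock: 3.1
tcp_pos: [0.3989, -0.0989, 0.2314]
orientation: [0.554, 0.44, 0.553, -0.44]
wrist_force: [-0.1, -0.4, 0.9]
finger_gap: -0.0001
```

>>> step_arm --targets '[[[-8,0,0],[0,0,0],0],[[-8,0,0],[0,0,0],0],[[-8,0,0],[0,0,0],0],[[-8,0,0],[0,0,0],0],[[-8,0,0],[0,0,0],0],[[-8,0,0],[0,0,0],0],[[-8,0,0],[0,0,0],0],[[-8,0,0],[0,0,0],0],[[-8,0,0],[0,0,0],0],[[-7,0,0],[0,0,0],0]]'

```text
clock: 4.1
tcp_pos: [0.3989, -0.0989, 0.2314]
orientation: [0.707, -0.012, 0.707, 0.012]
wrist_force: [-0.4, 0.3, -0.4]
finger_gap: 0.0001
```

```bash
python3 - <<'E'
from h import *
s=get_state();print(s['clock'],s['tcp_pos'],s['finger_gap'],s['joint_pos'],s['wrist_force']);print(q2R(s['orientation']).as_matrix().round(3))
cv2.imwrite("pics/w1.png",read_camera('wrist')[:,:,::-1])
E
```

```text
4.1 [ 0.3989361  -0.09887123  0.2314181 ] 5.993941857392592e-05 [-4.38777943e-01 -4.86428949e-03 -3.33582150e-01  1.24174272e+00
 -7.95961442e-05 -4.73469452e-01] [-0.43960253  0.26285286 -0.41062045]
[[ 0.    -0.035  0.999]
 [-0.     0.999  0.035]
 [-1.    -0.     0.   ]]
```

View pics/w1.png

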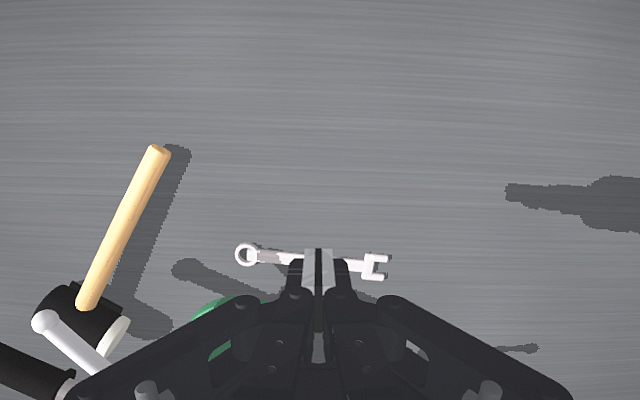

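>>> step_arm --targets '[[[0,0,0],[0,1.7,3.5],0],[[0,0,0],[0,1.7,3.5],0],[[0,0,0],[0,1.7,3.5],0],[[0,0,0],[0,1.7,3.5],0],[[0,0,0],[0,1.7,3.5],0],[[0,0,0],[0,1.7,3.5],0],[[0,0,0],[2.2,0,0],0],[[0,0,0],[2.2,0,0],0],[[0,0,0],[2.1,0,0],0],[[0,0,0],[2.1,0,0],0]]'

```text
clock: 5.15
tcp_pos: [0.6059, 0.0094, 0.1442]
orientation: [0.707, -0.01, 0.707, 0.01]
wrist_force: [-0.3, 0.3, 0.1]
finger_gap: -0.0001
```

```bash
python3 - <<'E'
from h import *
s=get_state();print(s['clock'],s['tcp_pos'],s['wrist_force'],s['joint_pos'])
a=read_camera('top')[:,:,::-1]; b=read_camera('scene')[:,:,::-1]
cv2.imwrite("pics/t2.png",cv2.resize(a[80:280,200:400],None,fx=2.9,fy=2.9)); cv2.imwrite("pics/s2.png",cv2.resize(b[120:300,230:430],None,fx=3.2,fy=3.2))
E
```

```text
5.15 [0.60589593 0.00941443 0.14420631] [-0.26413569  0.32443015  0.11375108] [-1.16820683e-01  4.09696322e-01 -2.97090275e-02  1.13165725e+00
 -9.80817587e-05 -1.44013882e-01]
```

View pics/t2.png

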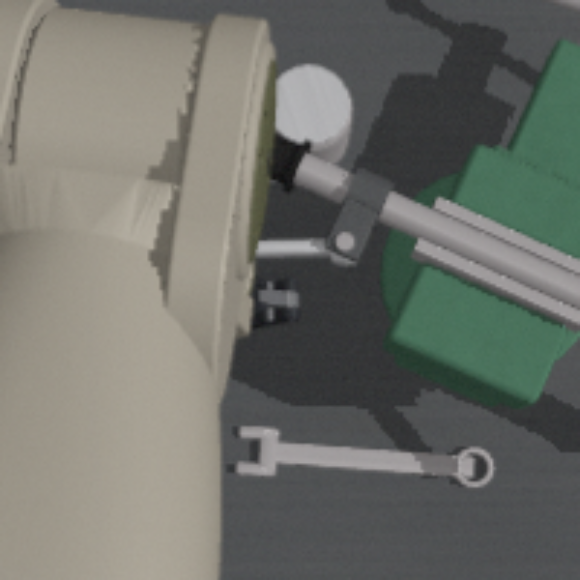

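View pics/s2.png

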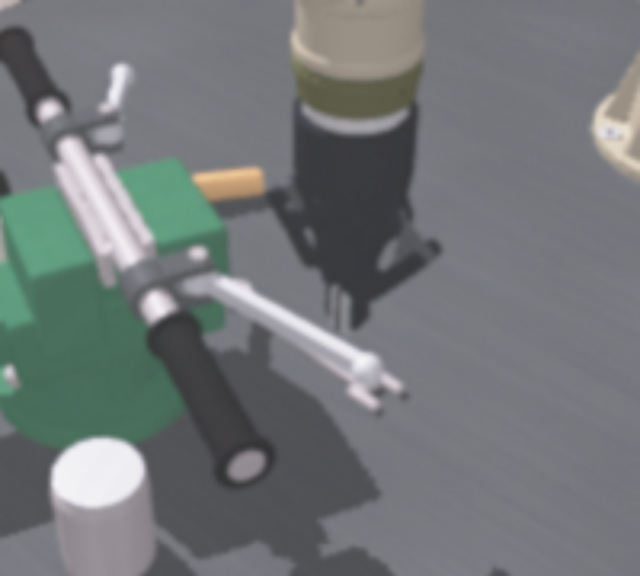

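```bash
python3 - <<'E'
from h import *
for z in (.17,.18,.19,.2,.21,.22):
  for w in(.045,.06): print(z,w,((proj('scene',[[.604,.0094+w,z],[.608,.0094-w,z]])-[230,120])*3.2).round().tolist())
print(((proj('scene',[[.606,.0094,.1442]])-[230,120])*3.2))
E
```

```text
0.17 0.045 [[403.0, 322.0], [294.0, 267.0]]
0.17 0.06 [[421.0, 332.0], [278.0, 259.0]]
0.18 0.045 [[403.0, 310.0], [294.0, 256.0]]
0.18 0.06 [[422.0, 320.0], [278.0, 247.0]]
0.19 0.045 [[405.0, 298.0], [294.0, 244.0]]
0.19 0.06 [[423.0, 308.0], [278.0, 235.0]]
0.2 0.045 [[406.0, 286.0], [294.0, 232.0]]
0.2 0.06 [[425.0, 296.0], [278.0, 223.0]]
0.21 0.045 [[407.0, 274.0], [295.0, 220.0]]
0.21 0.06 [[426.0, 284.0], [278.0, 211.0]]
0.22 0.045 [[408.0, 261.0], [295.0, 208.0]]
0.22 0.06 [[427.0, 271.0], [278.0, 199.0]]
[[345.45880183 323.3460716 ]]
```

>>> step_arm --targets '[[[0,0,0],[0,0,0.4],0],[[0,0,0],[0,0,0.4],0],[[0,0,0],[0,0,0.4],0],[[0,0,0],[0,0,0.3],0],[[0,0,0],[0,0,0.3],0],[[0,0,0],[0,0,0.2],0],[[0,0,0],[0,0,0.2],0],[[0,0,0],[0,0,0.1],0],[[0,0,0],[0,0,0.1],0],[[0,0,0],[0,0,0.1],0]]'

```text
clock: 6.25
tcp_pos: [0.6308, 0.01, 0.1452]
orientation: [0.707, -0.01, 0.707, 0.01]
wrist_force: [0.6, 1.0, 0.2]
finger_gap: 0.0003
```

>>> step_arm --targets '[[[0,0,0],[0,0,0.1],0],[[0,0,0],[0,0,0.1],0],[[0,0,0],[0,0,0.1],0],[[0,0,0],[0,0,0.1],0],[[0,0,0],[0,0,0.1],0],[[0,0,0],[0,0,0.1],0],[[0,0,0],[0,0,0.1],0],[[0,0,0],[0,0,0.1],0],[[0,0,0],[0,0,0],0],[[0,0,0],[0,0,0],0]]'

```text
clock: 7.25
tcp_pos: [0.6386, 0.0103, 0.1452]
orientation: [0.707, -0.01, 0.707, 0.01]
wrist_force: [-4.6, -0.2, 2.0]
finger_gap: 0.0002
```

>>> step_arm --targets '[[[1.6,0,0],[0,0.04,0.2],0],[[1.6,0,0],[0,0.04,0.2],0],[[1.6,0,0],[0,0.04,0.2],0],[[1.6,0,0],[0,0.04,0.2],0],[[1.6,0,0],[0,0.04,0.2],0],[[1.6,0,0],[0,0.04,0.2],0],[[1.6,0,0],[0,0.04,0.2],0],[[1.4,0,0],[0,0.04,0.2],0],[[1.2,0,0],[0,0.04,0.2],0],[[1.2,0,0],[0,0.04,0.2],0]]'

```text
clock: 8.25
tcp_pos: [0.6587, 0.012, 0.1452]
orientation: [0.702, 0.082, 0.703, -0.083]
wrist_force: [-6.8, -0.9, 3.5]
finger_gap: 0.0003
```

```bash
cat > ang.py <<'E'
from h import *
s=get_state();print(s['clock'],s['tcp_pos'].round(4),s['wrist_force'].round(2))
M=q2R(s['orientation']).as_matrix();z=M[:,2]
print('tool yaw',np.degrees(np.arctan2(z[1],z[0])))
P=np.array([.652,-.0835])
r=s['tcp_pos'][:2]-P
# lever angle assuming face flush 16mm off pivot line
print('lever press deg if perp offset 16:', 91.7-np.degrees(np.arctan2(r[1],r[0])-np.arcsin(.016/np.linalg.norm(r))), np.linalg.norm(r))
E
python3 ang.py
```

```text
8.25 [0.6587 0.012  0.1452] [-6.81 -0.89  3.45]
tool yaw -13.451449181958314
lever press deg if perp offset 16: 15.30923863937474 0.0956984048342016
```

>>> step_arm --targets '[[[1.2,0,0],[0,0.03,0.16],0],[[1.2,0,0],[0,0.03,0.16],0],[[1.2,0,0],[0,0.03,0.16],0],[[1.2,0,0],[0,0.03,0.16],0],[[0.6,0,0],[0,0.02,0.08],0],[[0.6,0,0],[0,0.02,0.08],0],[[0.6,0,0],[0,0.02,0.08],0],[[0,0,0],[0,0,0.05],0],[[0,0,0],[0,0,0.05],0],[[0,0,0],[0,0,0],0]]'

```text
clock: 9.25
tcp_pos: [0.6681, 0.0111, 0.1452]
orientation: [0.696, 0.123, 0.697, -0.123]
wrist_force: [-7.1, -1.2, 2.7]
finger_gap: -0.0001
```

```bash
python3 ang.py
```

```text
9.25 [0.6681 0.0111 0.1452] [-7.08 -1.23  2.69]
tool yaw -20.001489929821687
lever press deg if perp offset 16: 20.96720942530733 0.09596672535880386
```

>>> step_arm --targets '[[[0.3,0,0],[0,0.01,0.05],0],[[0.3,0,0],[0,0.01,0.05],0],[[0.3,0,0],[0,0.01,0.05],0],[[0.3,0,0],[0,0.01,0.05],0],[[0,0,0],[0,0,0],0],[[0,0,0],[0,0,0],0],[[0,0,0],[0,0,0],0],[[0,0,0],[0,0,0],0],[[0,0,0],[0,0,0],0],[[0,0,0],[0,0,0],0]]'

```text
clock: 10.25
tcp_pos: [0.67, 0.0108, 0.1452]
orientation: [0.694, 0.13, 0.696, -0.13]
wrist_force: [-8.5, -0.8, 3.2]
finger_gap: -0.0
```

```bash
python3 ang.py
```

```text
10.25 [0.67   0.0108 0.1452] [-8.45 -0.8   3.15]
tool yaw -21.198954937129695
lever press deg if perp offset 16: 22.117866835463047 0.09600949419993843
```

>>> step_arm --targets '[[[0.1,0,0],[0,0,0.02],0],[[0.1,0,0],[0,0,0.02],0],[[0.1,0,0],[0,0,0.02],0],[[0.1,0,0],[0,0,0.02],0],[[0,0,0],[0,0,0],0],[[0,0,0],[0,0,0],0],[[0,0,0],[0,0,0],0],[[0,0,0],[0,0,0],0],[[0,0,0],[0,0,0],0],[[0,0,0],[0,0,0],0]]'

```text
clock: 11.25
tcp_pos: [0.6707, 0.0107, 0.1452]
orientation: [0.694, 0.132, 0.695, -0.133]
wrist_force: [-8.0, -0.0, 4.3]
finger_gap: -0.0001
```

```bash
python3 ang.py
```

```text
11.25 [0.6707 0.0107 0.1452] [-7.97 -0.01  4.32]
tool yaw -21.590727416226013
lever press deg if perp offset 16: 22.533317481651295 0.0960213358139711
```

>>> step_arm --targets '[[[0.1,0,0],[0,0,0.02],0],[[0.1,0,0],[0,0,0.02],0],[[0.1,0,0],[0,0,0.02],0],[[0.1,0,0],[0,0,0.02],0],[[0,0,0],[0,0,0.02],0],[[0,0,0],[0,0,0],0],[[0,0,0],[0,0,0],0],[[0,0,0],[0,0,0],0],[[0,0,0],[0,0,0],0],[[0,0,0],[0,0,0],0]]'

```text
clock: 12.25
tcp_pos: [0.6716, 0.0104, 0.1452]
orientation: [0.693, 0.135, 0.695, -0.135]
wrist_force: [-7.4, 0.2, 3.2]
finger_gap: -0.0003
```

```bash
python3 ang.py
```

```text
12.25 [0.6716 0.0104 0.1452] [-7.45  0.23  3.23]
tool yaw -21.98655283149987
lever press deg if perp offset 16: 23.109497478952107 0.09597643222365795
```

>>> step_arm --targets '[[[0.1,0,0],[0,0,0.02],0],[[0.1,0,0],[0,0,0.02],0],[[0.1,0,0],[0,0,0.02],0],[[0.1,0,0],[0,0,0.02],0],[[0,0,0],[0,0,0.02],0],[[0,0,0],[0,0,0],0],[[0,0,0],[0,0,0],0],[[0,0,0],[0,0,0],0],[[0,0,0],[0,0,0],0],[[0,0,0],[0,0,0],0]]'

```text
clock: 13.25
tcp_pos: [0.6726, 0.0102, 0.1452]
orientation: [0.693, 0.137, 0.694, -0.137]
wrist_force: [-8.2, 0.5, 3.0]
finger_gap: -0.0001
```

```bash
python3 ang.py; python3 - <<'E'
from h import *
a=read_camera('top')[:,:,::-1]; b=read_camera('scene')[:,:,::-1]
cv2.imwrite("pics/t3.png",cv2.resize(a[80:280,200:400],None,fx=2.9,fy=2.9)); cv2.imwrite("pics/s3.png",cv2.resize(b[160:280,250:390],None,fx=5,fy=5,interpolation=2))
# predicted ball position at stop
P=np.array([.652,-.0835])
for pd in (18,20,21,22,22.9,24):
    t=np.radians(91.7-pd); q=P+.145*np.array([np.cos(t),np.sin(t)]); f=P+.07*np.array([np.cos(t),np.sin(t)])
    print(pd,((proj('scene',[[*q,.165]])-[250,160])*5).round(1))
E
```

```text
13.25 [0.6726 0.0102 0.1452] [-8.22  0.47  2.95]
tool yaw -22.378212959409623
lever press deg if perp offset 16: 23.676873678446924 0.09593575030189434
18 [[391.8 425.4]]
20 [[380.7 430.1]]
21 [[375.1 432.4]]
22 [[369.4 434.6]]
22.9 [[364.2 436.5]]
24 [[357.7 438.7]]
```

View pics/s3.png

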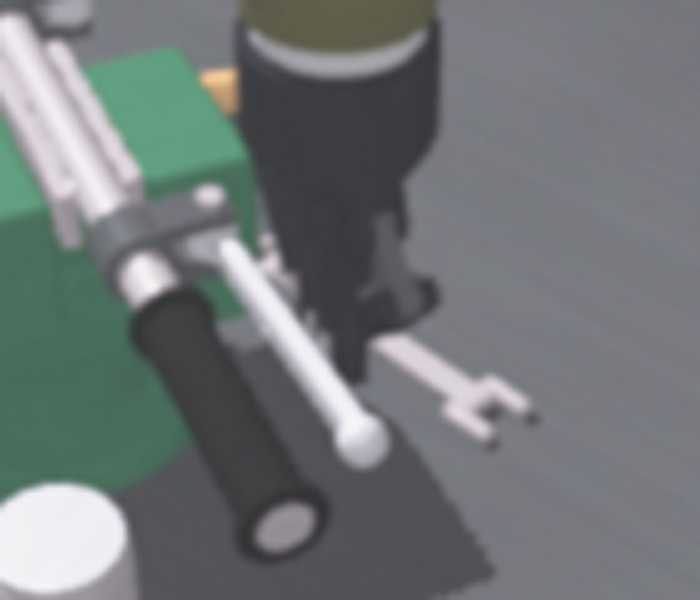

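>>> step_arm --targets '[[[0,0,0],[0,0,0.02],0],[[0,0,0],[0,0,0.02],0],[[0,0,0],[0,0,0.02],0],[[0,0,0],[0,0,0.02],0],[[0,0,0],[0,0,0.02],0],[[0,0,0],[0,0,0.02],0],[[0,0,0],[0,0,0],0],[[0,0,0],[0,0,0],0],[[0,0,0],[0,0,0],0],[[0,0,0],[0,0,0],0]]'

```text
clock: 14.35
tcp_pos: [0.6729, 0.0101, 0.1452]
orientation: [0.692, 0.137, 0.695, -0.137]
wrist_force: [-9.8, 1.2, 4.8]
finger_gap: 0.0003
```

```bash
python3 ang.py
```

```text
14.35 [0.6729 0.0101 0.1452] [-9.78  1.21  4.82]
tool yaw -22.365397219416337
lever press deg if perp offset 16: 23.87096767879929 0.0958999633286767
```

>>> step_arm --targets '[[[0,0,0],[0,0,0.02],0],[[0,0,0],[0,0,0.02],0],[[0,0,0],[0,0,0.02],0],[[0,0,0],[0,0,0],0],[[0,0,0],[0,0,0],0],[[0,0,0],[0,0,0],0],[[0,0,0],[0,0,0],0],[[0,0,0],[0,0,0],0],[[0,0,0],[0,0,0],0],[[0,0,0],[0,0,0],0]]'

```text
clock: 15.35
tcp_pos: [0.6729, 0.0101, 0.1452]
orientation: [0.692, 0.137, 0.695, -0.137]
wrist_force: [-12.4, 2.2, 6.4]
finger_gap: 0.0002
```

```bash
python3 ang.py
```

```text
15.35 [0.6729 0.0101 0.1452] [-12.42   2.23   6.35]
tool yaw -22.35832515521468
lever press deg if perp offset 16: 23.89826375069096 0.09589415461941901
```

>>> step_arm --targets '[[[0,0,0],[0,0,0],0],[[0,0,0],[0,0,0],0],[[0,0,0],[0,0,0],0],[[0,0,0],[0,0,0],0],[[0,0,0],[0,0,0],0],[[0,0,0],[0,0,0],0],[[0,0,0],[0,0,0],0],[[0,0,0],[0,0,0],0],[[0,0,0],[0,0,0],0],[[0,0,0],[0,0,0],0]]'

```text
clock: 16.35
tcp_pos: [0.6729, 0.0101, 0.1451]
orientation: [0.692, 0.137, 0.695, -0.137]
wrist_force: [-10.8, 2.7, 6.4]
finger_gap: 0.0001
```

>>> step_arm --targets '[[[-0.4,0,0],[0,-0.01,-0.1],0],[[-0.4,0,0],[0,-0.01,-0.1],0],[[-0.7,0,0],[0,-0.02,-0.12],0],[[-0.7,0,0],[0,-0.02,-0.12],0],[[-0.7,0,0],[0,-0.02,-0.12],0],[[-0.7,0,0],[0,-0.02,-0.12],0],[[-0.7,0,0],[0,-0.02,-0.12],0],[[-0.7,0,0],[0,-0.02,-0.12],0],[[-0.7,0,0],[0,-0.02,-0.12],0],[[-0.7,0,0],[0,-0.02,-0.12],0]]'

```text
clock: 17.35
tcp_pos: [0.6631, 0.0116, 0.1452]
orientation: [0.7, 0.098, 0.701, -0.098]
wrist_force: [-6.9, 1.0, 2.4]
finger_gap: -0.0002
```

```bash
python3 ang.py
```

```text
17.35 [0.6631 0.0116 0.1452] [-6.87  1.02  2.44]
tool yaw -15.954389450650707
lever press deg if perp offset 16: 17.955049783284608 0.09571100276592567
```

>>> step_arm --targets '[[[-0.7,0,0],[0,-0.02,-0.12],0],[[-0.7,0,0],[0,-0.02,-0.12],0],[[-0.7,0,0],[0,-0.02,-0.12],0],[[-0.7,0,0],[0,-0.02,-0.12],0],[[-0.7,0,0],[0,-0.02,-0.12],0],[[-0.7,0,0],[0,-0.02,-0.12],0],[[-0.7,0,0],[0,-0.02,-0.12],0],[[-0.7,0,0],[0,-0.02,-0.12],0],[[-0.7,0,0],[0,-0.02,-0.12],0],[[-0.7,0,0],[0,-0.02,-0.12],0]]'

```text
clock: 18.35
tcp_pos: [0.6515, 0.0121, 0.1452]
orientation: [0.705, 0.055, 0.705, -0.055]
wrist_force: [-4.6, -0.8, 1.2]
finger_gap: -0.0
```

>>> step_arm --targets '[[[-0.7,0,0],[0,-0.02,-0.12],0],[[-0.7,0,0],[0,-0.02,-0.12],0],[[-0.7,0,0],[0,-0.02,-0.12],0],[[-0.7,0,0],[0,-0.02,-0.12],0],[[-0.7,0,0],[0,-0.02,-0.12],0],[[-0.7,0,0],[0,-0.02,-0.12],0],[[-0.7,0,0],[0,-0.02,-0.12],0],[[-0.7,0,0],[0,-0.02,-0.12],0],[[-0.7,0,0],[0,-0.02,-0.12],0],[[-0.7,0,0],[0,-0.02,-0.12],0]]'

```text
clock: 19.35
tcp_pos: [0.6395, 0.0111, 0.1452]
orientation: [0.707, 0.011, 0.707, -0.012]
wrist_force: [-2.6, -2.3, 0.2]
finger_gap: 0.0001
```

```bash
python3 ang.py
```

```text
19.35 [0.6395 0.0111 0.1452] [-2.6  -2.27  0.18]
tool yaw -1.872379184029612
lever press deg if perp offset 16: 3.8167294808376937 0.09542474924053891
```

>>> step_arm --targets '[[[-0.4,0,0],[0,0,-0.08],0],[[-0.4,0,0],[0,0,-0.08],0],[[-0.4,0,0],[0,0,-0.08],0],[[-0.4,0,0],[0,0,-0.08],0],[[-0.4,0,0],[0,0,-0.08],0],[[-0.4,0,0],[0,0,-0.08],0],[[-0.4,0,0],[0,0,-0.08],0],[[-0.4,0,0],[0,0,-0.08],0],[[-0.4,0,0],[0,0,-0.08],0],[[-0.4,0,0],[0,0,-0.08],0]]'

```text
clock: 20.35
tcp_pos: [0.6317, 0.0115, 0.1454]
orientation: [0.707, -0.013, 0.707, 0.013]
wrist_force: [0.1, 0.3, 0.2]
finger_gap: 0.0001
```

>>> step_arm --targets '[[[0,0,0],[0,0,-0.08],0],[[0,0,0],[0,0,-0.08],0],[[0,0,0],[0,0,-0.08],0],[[0,0,0],[0,0,-0.1],0],[[0,0,0],[0,0,-0.2],0],[[0,0,0],[0,0,-0.5],0],[[0,0,0],[0,0,-1],0],[[0,0,0],[0,0,-1.5],0],[[0,0,0],[0,0,-1.5],0],[[0,0,0],[0,0,-1.5],0]]'

```text
clock: 21.35
tcp_pos: [0.5647, 0.0089, 0.1453]
orientation: [0.707, -0.013, 0.707, 0.013]
wrist_force: [0.9, -0.7, 0.8]
finger_gap: -0.0001
```

>>> step_arm --targets '[[[0,0,0],[-2,0,0],0],[[0,0,0],[-2,0,0],0],[[0,0,0],[-2,0,0],0],[[0,0,0],[-2,0,0],0],[[0,0,0],[-2,-2.5,-2.5],0],[[0,0,0],[0,-2.5,-3],0],[[0,0,0],[0,-2.5,-3],0],[[0,0,0],[0,-2.5,-3],0],[[0,0,0],[0,0,0],0],[[0,0,0],[0,0,0],0]]'

```text
clock: 22.35
tcp_pos: [0.454, -0.0955, 0.2456]
orientation: [0.707, -0.012, 0.707, 0.012]
wrist_force: [-0.3, -0.0, -0.7]
finger_gap: 0.0
```

```bash
python3 ang.py; python3 - <<'E'
from h import *
a=read_camera('top')[:,:,::-1]; b=read_camera('scene')[:,:,::-1]
cv2.imwrite("pics/t4.png",a);cv2.imwrite("pics/s4.png",b)
E
```

```text
22.35 [ 0.454  -0.0955  0.2456] [-0.26 -0.02 -0.67]
tool yaw 1.9633031574246709
lever press deg if perp offset 16: 272.8522377874922 0.19838539398305785
```

View pics/t4.png

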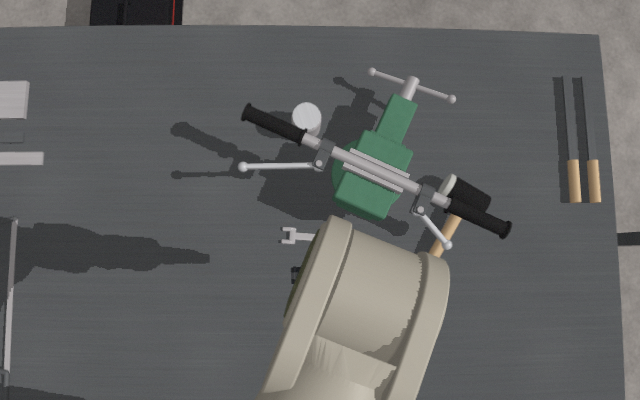

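View pics/s4.png

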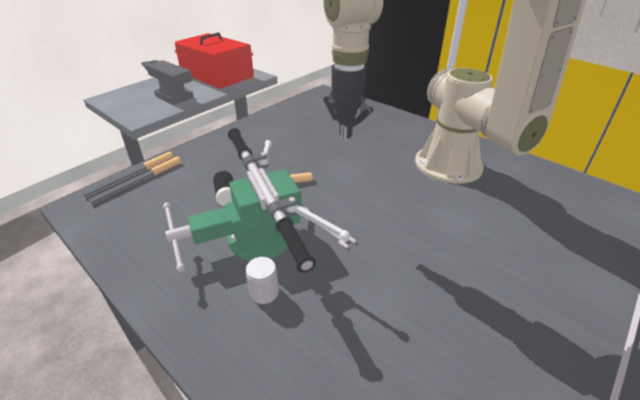

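The pictures match the start: the lever's ball is back at (243,167) in the top view, nothing else appears to have moved, and the arm is clear.

```bash
python3 -c "
from workcell import *
print(hand_in())"
```

```text
the job is handed in; nothing more can be done
None
```

The brake lever check is done and handed in at about 22.5 s of the 48 s allowed.

- **Pressing in:** With the fingers shut, I pressed their side against the lever's outer face about 95 mm from the pivot, fingertips about 20 mm below it. I turned the tool with the lever until it reached the stop. There the TCP stopped advancing and the force rose from about 8 N to about 12–14 N. The lever angle came out at about 23–24° from the TCP position, and the camera picture agrees with the 0.40 rad (22.9°) stop.
- **Holding and letting out:** I held it at the stop for more than 1 s. It then came back out under the fingers over about 3.5 s. Each reading showed the force falling, from about 7 N to 0 N, so contact seems to have been kept until the lever was at rest.
- **Last checks:** After backing off and lifting away, the top view shows the lever's ball back at its starting pixel. The grip, short lever, mallet and tin look unmoved in the top and scene views. The arm hides part of the wrench in the last top view, but the visible end is where it started. The wrist force reads about zero.
- **One unexplained reading:** While pressing, the wrist sensor also showed an upward force of 3–6 N, rising with the push. It was probably friction on the finger, but I did not confirm that. It disappeared when the fingers came away.

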